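# Fetch the cover-slip box from behind the bottles

### The arm

A 6-joint arm with a two-finger parallel gripper is mounted at the origin on a cart in front of the work surface, level with it; the furniture and walls round the work are solid. World frame = base frame: x ahead of the robot, y to its left, z up, the work surface at z = 0. Lengths are in mm, angles in rad, forces in N, time in s.
With the tool pointing down it reaches from about 350 to 775 mm from the base axis. Payload 7.3 kg.
Tool frame: the origin (TCP) lies at the very end of the fingers, on their centre line; the grasp point (between the pads) lies 19 mm behind it; z points along the fingers, y is the line along which they close (so a half turn about z gives the same grasp; the last joint's range is limited). The gripper opens to 92 mm and grips with 3 to 60 N. Pads are 19 mm wide; open, the fingers measure 130 mm over their backs; the gripper's body (75 mm by 190 mm) begins 47 mm behind the grasp point.
Start: joints at [-1.408, 0.342, 1.524, -0, 1.275, -0.146], TCP at [159.578, -500.18, 226.741] pointing down, gripper open.
Joint ranges: [-2.53, 2.53], [-0.77, 2.02], [0.04, 2.7], [-1, 4.14], [0.28, 2.66], [-3.11, 3.11]. Speed limits (rad/s): [2.57, 2.57, 3.14, 3.14, 3.14, 3.14].

### API

Orientations are given as [roll, pitch, yaw] about the fixed x, y, z axes, in that order (R = Rz(yaw) Ry(pitch) Rx(roll)).
In Python, from plant import get_obs, vision, workorder gives the robot as it stands.
- The arm moves only by the shell command python3 -m pendant 'ROWS' [OPENING]. ROWS is a JSON object of lists of equal length, an entry for each row: "dp": the shift along the tool's x, y, z in m, a list of three; "rotation": the turn, a rotation vector about the tool's x, y, z in rad, a list of three. A call has 1 to 8 rows; each row is the pose to reach, as a shift and turn from the pose commanded when the call began, along the tool's axes at that moment; what a row does not reach only later rows make up. A row lasts 1/8 s, in which the tool goes at most 62.5 mm and 10.7 degrees, less where a joint would pass 70% of its speed; a pose out of reach is approached as far as the arm can. A call with a gripper value outside its range is refused whole. OPENING is the finger opening in m, from 0 to 0.0918, set as the call begins (- or left out, the last holds). The fingers move at their own pace and stop on an object; the grip force is fixed at half the most. Time passes only in rows, so rows that repeat a pose let the fingers close. It gives the time, the measured TCP pose, the force, the opening and the grip force at its end, in the units of the state.
- get_obs(): the state, without advancing time (a new reading comes with each control period).
- vision.capture(name): name is "side" or "top" or "wrist"; returns a dict with "pixels" (420x560x3 uint8, red, green, blue), "vfov" (degrees; the focal length in pixels is half the picture's height over the tangent of half this angle, whatever the lens; pixels are square), "cx", "cy" (the principal point, pixels), "pose" (4x4, takes a point from camera to world coordinates); the wrist camera has in their place "T_tool_cam" (4x4, takes a point from camera to tool coordinates, whose origin is the TCP and whose axes are the flange's). Camera axes: x right, y up, looking along -z (the intrinsics and any distortion apply to the point x, -y, -z); pixel columns grow to the right and rows downward; lengths in mm; the calibration is good to about 2 mm. The wrist camera is an equidistant fisheye: a pixel r from the principal point sees the ray r / f radians off the axis. A picture is of the moment at which its call begins: read the wrist's pose just before it. There is no depth.
- workorder.close_job(): hands the job in; it is judged then, once.
The state is a dict: "time": time; "joint_positions": joint angles; "dq": joint speeds; "tau": joint torques, N m; "tool_pos": TCP position; "tcp_rot": TCP orientation; "contact_force": force on the tool from outside, world axes, zero at the start; "moment": the same for the moment, N m; "grip_width": finger opening in mm; "finger_force": force on a finger pad.
Only numpy, scipy, OpenCV 4.12 (cv2) and the standard library are available. Lean on these libraries where they do the work, as an engineer would, in place of code of your own. Each camera call takes 0.05 s, during which the arm holds its last target. There are 200 camera calls.

### The job

The small box of cover slips stands in the niche at the back of the grey storage stand, behind a jar and two bottles. Move the jar and both bottles one after another onto the long metal tray; when all three stand there, take the box out and set it down flat in the middle of the square tile; then put the jar and the bottles back upright on the stand, each in the middle of the very circle where it stood at the start. Knock nothing over.

Things in the scene. Friction and masses are not known exactly. Their poses are not given: they have to be found in the camera images.
- stand: Fixed grey stand, plate 200x150 mm, 4 mm thick (things stand at z 4 mm). Origin: underside, below the middle circle; x to its back. Circles 51 mm wide at (x,y) = (0,0), (-58,39), (-58,-39) mm hold jar and bottles (to 3 mm), varying. Rear niche, open in front and above: inner faces y +-28 (x 29 to 103), back x 98, top z 44 mm. Grip the box along the stand's x, once the others are gone.
- tray: Fixed shallow stainless-steel tray, 250 mm (its x) by 100 mm (its y), rim 10 mm high, walls and floor 3 mm thick (things stand at z 3 mm). Origin at the centre of its underside. The side area, left or right of the stand; its x points roughly away from the robot.
- tile: Fixed white glazed tile, 70x70 mm, top at z 8 mm, in a black rubber frame 78 mm square, 3 mm high. Origin at the centre of its underside. On the other side of the stand from the tray. Fixed beside it: a Petri dish (92 mm wide, 15 mm high, centre 100 to 110 mm in the tile's +x) and tweezers (6 mm high, 111 mm long, about 80 mm in -x, along y).
- jar: Empty clear plastic specimen jar with a white ribbed lid that stays on, upright, round, 46 mm across at the lid and 44 mm at the body, 87 mm high, 50 g. Origin at the centre of its underside, z up.
- amber_bottle: Small brown glass dropper bottle on the stand, upright, round: body 33 mm wide up to about 45 mm, shoulder to 49 mm, above it a dark cap (21 mm wide) and rubber bulb (14 mm) to 89 mm. About 55 g. Origin at the centre of its underside, z up.
- white_bottle: Small slender white plastic dropper bottle on the stand, upright, round: body 27 mm wide up to about 40 mm, shoulder to 42 mm, above it a white cap (17 mm wide) and nozzle (14 mm) to 83 mm. About 55 g. Origin at the centre of its underside, z up.
- slip_box: Small square box of cover slips, 34 x 34 mm, 18 mm high; base 32 mm wide up to 12 mm, lid 34 mm wide above it, which stays on. Origin at the centre of its underside; x, y along its sides, z up. Starts in the stand's niche at about x = +51 mm of the stand, nearly square with it. About 30 g.
Mind the look-alikes: they are no part of the job. Several things look just like the slip_box: the one meant starts farthest to the robot's right.

How it is judged (in metres and radians):
On the way, in this order (a step that is already met when the one before it is completed fails the run):
1. the jar and both bottles stand upright and released on the tray, all three at once (x of jar in the frame of tray between -0.122 and 0.122 m and y of jar in the frame of tray between -0.047 and 0.047 m and z of each of jar, amber_bottle, white_bottle in the frame of tray below 0.012 m and angle between each of jar, amber_bottle, white_bottle's own z axis and vertical below 0.1 rad and linear speed of each of jar, amber_bottle, white_bottle below 0.02 m/s and contact force between each of jar, amber_bottle, white_bottle and the fingers below 0.05 N and x of amber_bottle in the frame of tray between -0.122 and 0.122 m and y of amber_bottle in the frame of tray between -0.047 and 0.047 m and x of white_bottle in the frame of tray between -0.122 and 0.122 m and y of white_bottle in the frame of tray between -0.047 and 0.047 m), for 0.2 s.
2. the cover-slip box stands released on the tile, its centre within 15 mm of the tile's, while the jar and both bottles still stand on the tray (all of step 1 and horizontal distance between slip_box and tile below 0.015 m and z of slip_box in the frame of tile between 0.004 and 0.012 m and angle between slip_box's own z axis and vertical below 0.1 rad and linear speed of slip_box below 0.02 m/s and contact force between slip_box and the fingers below 0.05 N), for 0.2 s.
At the end, for the whole second after the job is handed in: The box rests flat on the tile, centre within 15 mm of the tile's centre; the jar and both bottles stand upright (within 0.1 rad) within 15 mm of the places where each stood at the start; all released and at rest (horizontal distance between slip_box and tile below 0.015 m and z of slip_box in the frame of tile between 0.004 and 0.012 m and angle between each of slip_box, jar, amber_bottle, white_bottle's own z axis and vertical below 0.1 rad and linear speed of each of slip_box, jar, amber_bottle, white_bottle below 0.02 m/s and contact force between each of slip_box, jar, amber_bottle, white_bottle and the fingers below 0.05 N and distance of each of jar, amber_bottle, white_bottle from where it was at the start of the episode below 0.015 m); the robot touches nothing.
It fails at once if the jar, a bottle or the box is knocked over (tilted more than 0.6 rad) (angle between any of jar, amber_bottle, white_bottle, slip_box's own z axis and vertical above 0.6 rad).
It also fails if it takes over 128 s, if anything falls off the work surface, if the arm or the gripper's body presses on something with over 40 N, if the wrist force passes 120 N, or if a joint passes its speed limit or range.

## Working session

There is one attempt and no reset: what is moved stays moved. The work goes in short steps, Python scripts to look and compute and a shell command to move; the robot and the scene stay as the last step left them, time stands still between calls to the robot, and variables do not carry over. Pictures are saved under pics/ and viewed, at most 14 in all, crops included, and the job is handed in when it is done.

```bash
ls && mkdir -p pics && python3 - <<'E'
from plant import get_obs, vision
import cv2, numpy as np
o=get_obs(); print({k:np.round(v,3).tolist() for k,v in o.items()})
for n in ("side","top"):
    c=vision.capture(n); cv2.imwrite(f"pics/{n}0.png",c["pixels"][:,:,::-1]); np.savez(f"pics/{n}0.npz",**c)
    print(n,{k:np.round(v,3).tolist() for k,v in c.items() if k!="pixels"})
E
```

```text
pics
{'time': 0.0, 'joint_positions': [-1.408, 0.343, 1.525, -0.0, 1.275, -0.146], 'dq': [0.001, 0.001, -0.001, -0.002, 0.0, -0.002], 'tau': [0.001, -43.124, -24.422, 0.072, 0.056, -0.0], 'tool_pos': [159.488, -499.757, 226.053], 'tcp_rot': [-3.14, -0.0, 0.309], 'contact_force': [0.137, 0.483, 0.002], 'moment': [-0.018, -0.066, 0.007], 'finger_force': 0.0, 'grip_width': 91.949}
side {'vfov': 55.737, 'cx': 275.504, 'cy': 210.494, 'pose': [[0.984, 0.079, -0.159, 403.459], [-0.177, 0.387, -0.905, -912.005], [-0.011, 0.919, 0.395, 431.86], [0.0, 0.0, 0.0, 1.0]]}
top {'vfov': 49.594, 'cx': 278.89, 'cy': 212.338, 'pose': [[-0.025, 0.97, -0.24, 361.477], [-1.0, -0.024, 0.008, 3.211], [0.002, 0.241, 0.971, 923.268], [0.0, 0.0, 0.0, 1.0]]}
```

View pics/top0.png

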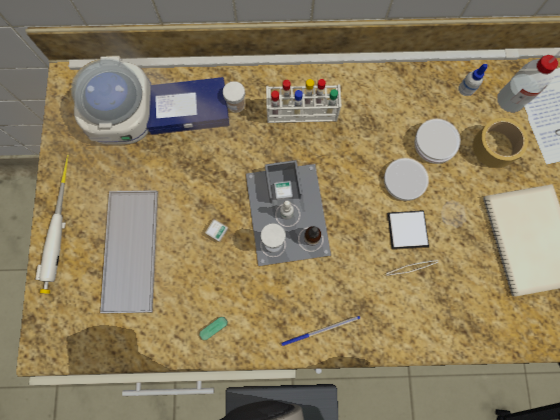

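View pics/side0.png

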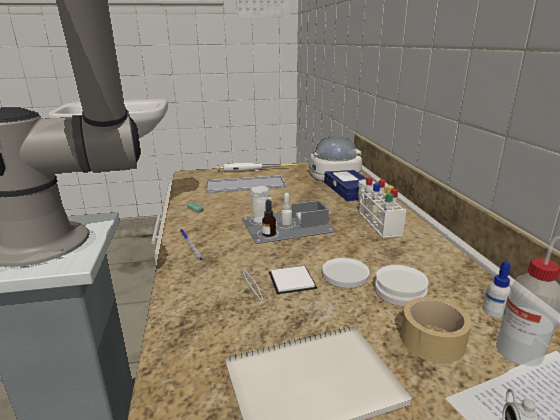

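The top view shows the stand around (288,212), with the white bottle at (287,208), the jar at (273,237), the amber bottle at (313,234) and the box in the niche at (283,188). The tray is at (130,252) and the tile at (408,230). A look-alike box lies at (216,231), and the side view agrees with this layout.

```bash
cat > h.py <<'E'
import numpy as np, cv2
from plant import get_obs, vision
def cast(c,uv,z):
    f=c["pixels"].shape[0]/2/np.tan(np.radians(c["vfov"])/2); P=np.array(c["pose"])
    uv=np.atleast_2d(uv).astype(float)
    d=np.c_[(uv[:,0]-c["cx"])/f,-(uv[:,1]-c["cy"])/f,-np.ones(len(uv))]@P[:3,:3].T
    o=P[:3,3]; return o+d*((np.asarray(z)-o[2])/d[:,2])[:,None]
def proj(c,p):
    f=c["pixels"].shape[0]/2/np.tan(np.radians(c["vfov"])/2); P=np.array(c["pose"])
    q=(np.atleast_2d(p)-P[:3,3])@P[:3,:3]
    return np.c_[c["cx"]+f*q[:,0]/-q[:,2],c["cy"]-f*q[:,1]/-q[:,2]]
def load(n):
    d=np.load(n); return {k:(d[k] if d[k].ndim else float(d[k])) for k in d}
E
python3 - <<'E'
from h import *
c=load("pics/top0.npz"); im=c["pixels"][:,:,::-1]
for n,(x0,y0,w,h) in {"stand":(236,150,108,120),"tray":(90,180,80,140)}.items():
    pass
a=cv2.resize(im[152:272,240:340],None,fx=5,fy=5,interpolation=cv2.INTER_CUBIC)
cv2.imwrite("pics/crop1.png",a)
hsv=cv2.cvtColor(im,cv2.COLOR_BGR2HSV)
for n,uv in dict(plate=(300,250),plate2=(260,180),tray=(130,250),tile=(408,230),gran=(350,250)).items(): print(n,im[uv[1],uv[0]],hsv[uv[1],uv[0]])
low=(hsv[...,1]<45).astype(np.uint8)
def rect(mask,seed):
    n,l=cv2.connectedComponents(mask,connectivity=4); m=(l==l[seed[1],seed[0]]).astype(np.uint8)
    k=cv2.findContours(m,cv2.RETR_EXTERNAL,cv2.CHAIN_APPROX_NONE)[0][0]; return cv2.convexHull(k),m
for n,seed,z in (("plate",(300,250),4),("tray",(130,250),10),("tile",(408,230),8)):
    m=cv2.morphologyEx(low,cv2.MORPH_OPEN,np.ones((5,5)))
    k,_=rect(m,seed); w=cast(c,k.reshape(-1,2),z)
    r=cv2.minAreaRect(w[:,:2].astype(np.float32)); print(n,np.round(r[0],1),np.round(r[1],1),round(r[2],2)); 
E
```

```text
plate [126 125 123] [100   6 126]
plate2 [85 86 86] [30  3 86]
tray [160 161 163] [ 10   5 163]
tile [211 208 206] [108   6 211]
gran [ 89 138 161] [ 20 114 161]
plate [594.1 -20.8] [213.3 149.8] 6.94
tray [517.7 300.4] [101.8 249. ] 89.75
tile [ 546.5 -268.6] [74.9 75.2] 1.62
```

View pics/crop1.png

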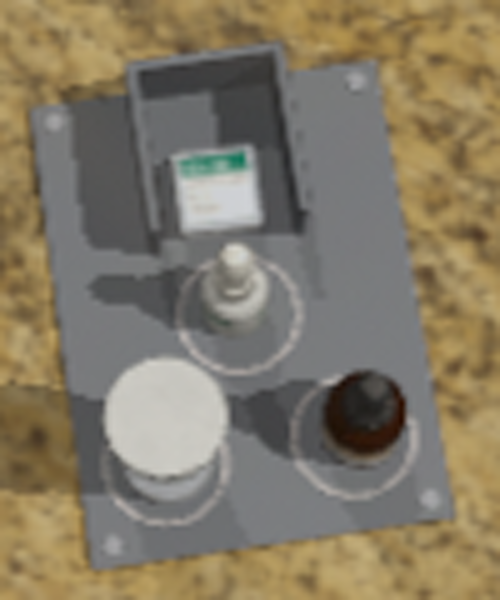

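The 5x crop shows the three circles at about (240,313), (167,463) and (354,437). The plate corners are at (32,108), (375,60), (452,520) and (92,568), and the box lid is centred near (218,190). Crop pixel/5 plus (240,152) gives full-image coordinates.

```bash
python3 - <<'E'
from h import *
c=load("pics/top0.npz"); s=load("pics/side0.npz")
f=lambda a:(np.array(a)+.5)/5-.5+[240,152]
W=cast(c,f([(240,313),(167,463),(354,437)]),4)[:,:2]; print("circles",W.round(1).tolist())
K=cast(c,f([(32,108),(375,60),(452,520),(92,568)]),4)[:,:2]; print("corners",K.round(1).tolist(),np.linalg.norm(K-np.roll(K,-1,0),axis=1).round(1))
M=np.array([(0,0),(-58,39),(-58,-39)],float)
A=M-M.mean(0);B=W-W.mean(0); th=np.arctan2((A[:,0]*B[:,1]-A[:,1]*B[:,0]).sum(),(A*B).sum()); R=np.array([[np.cos(th),-np.sin(th)],[np.sin(th),np.cos(th)]])
t=W.mean(0)-R@M.mean(0); print("stand",t.round(1),th.round(4),"res",(W-(M@R.T+t)).round(1).tolist())
print("edge yaw",[np.arctan2(*(K[i]-K[j])[::-1]).round(4) for i,j in((0,3),(1,2))], "corners in stand",((K-t)@R).round(1).tolist())
np.savez("stand.npz",t=t,th=th,R=R)
box=cast(c,f([(172,155),(254,147),(263,225),(181,234)]),18)[:,:2]; print("box",box.mean(0).round(1),((box.mean(0)-t)@R).round(1),np.linalg.norm(box-np.roll(box,-1,0),axis=1).round(1),np.arctan2(*(box[0]-box[3])[::-1]).round(3))
for n,uv,z in (("jar lid",(166,417),87),("amber bulb",(369,393),84),("white nozzle",(236,256),80),("white body shoulder",(238,292),42)):
    w=cast(c,f([uv]),z)[0,:2]; print(n,w.round(1),((w-t)@R).round(1))
# cross-check in side view: predicted pixels
P=np.array([[*W[0],4],[*W[0],83],[*W[1],87],[*W[2],89],[546.5,-268.6,8],[517.7,300.4,3]]); print(proj(s,P).round(1).tolist())
E
```

```text
circles [[584.7, -22.7], [522.3, 9.1], [531.2, -68.0]]
corners [[676.7, 63.2], [694.8, -83.8], [495.9, -106.4], [480.0, 40.4]] [148.1 200.1 147.7 198. ]
stand [584.5 -22.7] 0.1154 res [[0.3, 0.0], [-0.1, -0.2], [-0.2, 0.2]]
edge yaw [np.float64(0.1152), np.float64(0.1133)] corners in stand [[101.5, 74.7], [102.5, -73.4], [-97.6, -72.9], [-96.5, 74.7]]
box [634.1 -14.5] [50.3  2.4] [34.4 34.  34.2 34.4] 0.086
jar lid [525.2   8.5] [-55.3  37.9]
amber bulb [533.1 -68.1] [-56.3 -39.2]
white nozzle [588.8 -19.7] [4.7 2.5]
white body shoulder [584.2 -21.1] [-0.1  1.7]
[[285.5, 224.3], [285.5, 195.1], [258.4, 190.9], [266.8, 201.2], [291.6, 277.0], [245.2, 184.6]]
```

```bash
cat >> h.py <<'E'
from scipy.spatial.transform import Rotation as Ro
def goto(x,y,z,yaw):
    o=get_obs(); p=np.array(o["tool_pos"]); R=Ro.from_euler("xyz",o["tcp_rot"]); T=Ro.from_euler("xyz",[np.pi,0,yaw])
    print("dp(m)",(R.inv().apply(np.array([x,y,z])-p)/1000).round(4),"rotvec",(R.inv()*T).as_rotvec().round(4))
def stand(x,y):
    d=np.load("stand.npz"); return d["R"]@[x,y]+d["t"]
def castw(c,o,uv,z):
    f=c["pixels"].shape[0]/2/np.tan(np.radians(c["vfov"])/2)
    uv=np.atleast_2d(uv).astype(float); a=(uv-[c["cx"],c["cy"]]); r=np.hypot(*a.T); th=r/f; k=np.sin(th)/np.maximum(r,1e-9)
    d=np.c_[a[:,0]*k,-a[:,1]*k,-np.cos(th)]; T=np.array(c["T_tool_cam"]); R=Ro.from_euler("xyz",o["tcp_rot"]).as_matrix()
    d=d@T[:3,:3].T@R.T; C=R@T[:3,3]+o["tool_pos"]; return C+d*((z-C[2])/d[:,2])[:,None]
def wrist(name):
    o=get_obs(); c=vision.capture("wrist"); cv2.imwrite(name,c["pixels"][:,:,::-1]); np.savez(name[:-3]+"npz",**c,tool_pos=o["tool_pos"],tcp_rot=o["tcp_rot"]); return c,o
E
python3 - <<'E'
from h import *
print(stand(-58,39)); goto(*stand(-58,39),200,0.1154)
c=vision.capture("wrist"); print(np.round(c["T_tool_cam"],2).tolist(),c["vfov"],c["cx"],c["cy"])
E
```

```text
[522.36180341   9.32575875]
dp(m) [ 0.5004 -0.3747  0.0267] rotvec [-1.400e-03 -1.000e-04  1.934e-01]
[[-0.0, 0.96, 0.28, 77.36], [1.0, 0.0, 0.0, 0.3], [0.0, 0.28, -0.96, -158.84], [0.0, 0.0, 0.0, 1.0]] 65.70646984690485 281.976975473871 211.54542819022956
```

```bash
python3 -m pendant '{"dp":[[0.04,-0.03,0],[0.08,-0.06,0],[0.12,-0.09,0.005],[0.16,-0.12,0.01],[0.2,-0.15,0.015],[0.24,-0.18,0.02],[0.28,-0.21,0.025],[0.32,-0.24,0.027]],"rotation":[[0,0,0.03],[0,0,0.05],[0,0,0.08],[0,0,0.1],[0,0,0.13],[0,0,0.15],[0,0,0.17],[0,0,0.19]]}' && python3 -c "
from h import *
goto(*stand(-58,39),200,0.1154)"
```

```text
time: 1.15
tool_pos: [392.1, -172.8, 199.4]
tcp_rot: [-3.141, 0.0, 0.118]
contact_force: [0.1, -0.1, -0.7]
grip_width: 91.7
finger_force: 0.0
dp(m) [ 0.1508 -0.1655 -0.0006] rotvec [-0.0001  0.0003  0.0026]
```

```bash
python3 -m pendant '{"dp":[[0.035,-0.04,0],[0.075,-0.08,0],[0.11,-0.12,0],[0.14,-0.15,0],[0.151,-0.1655,0],[0.151,-0.1655,0]],"rotation":[[0,0,0],[0,0,0.002],[0,0,0.002],[0,0,0.002],[0,0,0.002],[0,0,0.002]]}' && python3 -c "
from h import *
wrist('pics/w1.png')"
```

```text
time: 1.9
tool_pos: [521.5, 8.4, 199.2]
tcp_rot: [3.141, 0.001, 0.119]
contact_force: [-0.1, 0.4, -0.3]
grip_width: 91.8
finger_force: 0.0
```

View pics/w1.png

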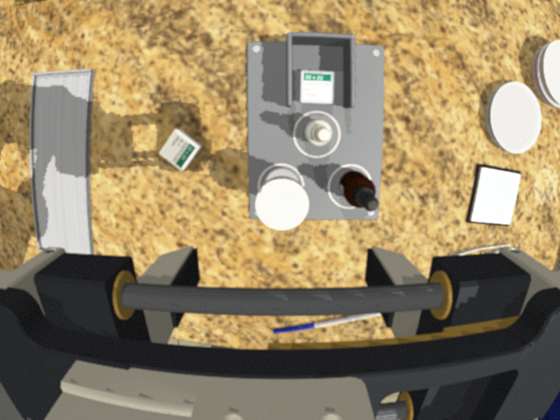

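The wrist view shows the stand with circle centres at about (317,134), (281,188) and (352,187). The jar lid is at (283,202), the amber bulb tip at (370,204), and the white nozzle at (320,131).

```bash
python3 - <<'E'
from h import *
c=load("pics/w1.npz"); o=c; im=c["pixels"]
# lid fit: bright blob
m=(im.min(2)>185).astype(np.uint8); n,l,st,ce=cv2.connectedComponentsWithStats(m)
i=l[202,283]; print("lid",ce[i],st[i])
k=cv2.findContours((l==i).astype(np.uint8),cv2.RETR_EXTERNAL,cv2.CHAIN_APPROX_NONE)[0][0]; print(cv2.minEnclosingCircle(k))
w=castw(c,o,k.reshape(-1,2),91); print("lid world",cv2.minEnclosingCircle(w[:,:2].astype(np.float32)))
for n,uv,z in (("circ0",(317,134),4),("circJ",(281,188),4),("circA",(352,187),4),("bulbtip",(370,204),90),("nozzle",(320,131),86),("box",(317,88),22),("cornerBR",(384,46),4),("cornerBL",(248,42),4)):
    print(n,castw(c,o,uv,z)[0].round(1))
t=load("pics/top0.npz"); m=(t["pixels"].min(2)>185).astype(np.uint8); n,l,st,ce=cv2.connectedComponentsWithStats(m); i=l[235,273]; k=cv2.findContours((l==i).astype(np.uint8),cv2.RETR_EXTERNAL,cv2.CHAIN_APPROX_NONE)[0][0]
print("top lid",cv2.minEnclosingCircle(cast(t,k.reshape(-1,2),91)[:,:2].astype(np.float32)))
print([stand(*p).round(1) for p in((0,0),(-58,39),(-58,-39),(51,0),(103,-75),(103,75))])
E
```

```text
lid [282.20034617 202.45002164] [ 255  163   55   67 2311]
((281.5, 196.1666717529297), 33.470645904541016)
lid world ((532.4189453125, 10.189002990722656), 29.248411178588867)
circ0 [585.6 -22.1   4. ]
circJ [521.1   9.6   4. ]
circA [532.1 -69.9   4. ]
bulbtip [535.4 -67.5  90. ]
nozzle [591.4 -15.1  86. ]
box [633.6 -14.   22. ]
cornerBR [696.5 -84.    4. ]
cornerBL [678.1  63.8   4. ]
top lid ((524.8410034179688, 8.280557632446289), 21.840614318847656)
[array([584.5, -22.7]), array([522.4,   9.3]), array([531.3, -68.2]), array([635.1, -16.9]), array([695.4, -85.4]), array([678.1,  63.6])]
```

```bash
python3 -c "
from h import *
goto(524,9,32,0.115)"
```

```text
dp(m) [ 0.0032 -0.0012  0.1674] rotvec [0.0004 0.0012 0.0025]
```

```bash
python3 -m pendant '{"dp":[[0.003,-0.001,0.03],[0.003,-0.001,0.07],[0.003,-0.001,0.11],[0.003,-0.001,0.14],[0.003,-0.001,0.16],[0.003,-0.001,0.167],[0.003,-0.001,0.167],[0.003,-0.001,0.167]],"rotation":[[0,0,0],[0,0,0],[0,0,0],[0,0,0],[0,0,0],[0,0,0],[0,0,0],[0,0,0]]}' 0.064 && python3 -m pendant '{"dp":[[0,0,0],[0,0,0],[0,0,0],[0,0,0]],"rotation":[[0,0,0],[0,0,0],[0,0,0],[0,0,0]]}' 0.03
```

```text
time: 2.95
tool_pos: [525.2, 8.8, 33.7]
tcp_rot: [3.141, -0.002, 0.116]
contact_force: [0.1, 0.1, 0.2]
grip_width: 64.0
finger_force: 0.0
time: 3.45
tool_pos: [524.9, 9.3, 33.0]
tcp_rot: [3.141, -0.001, 0.117]
contact_force: [0.1, -1.3, 3.0]
grip_width: 41.6
finger_force: 29.9
```

```bash
python3 -m pendant '{"dp":[[0,0,-0.03],[0,0,-0.08]],"rotation":[[0,0,0],[0,0,0]]}' && python3 -c "
from h import *
goto(517,300,112,0.115)"
```

```text
time: 3.7
tool_pos: [523.3, 9.5, 112.0]
tcp_rot: [-3.141, 0.005, 0.117]
contact_force: [0.6, -0.1, -1.2]
grip_width: 41.6
finger_force: 30.0
dp(m) [ 2.760e-02 -2.893e-01  2.000e-04] rotvec [-0.0011  0.0045  0.0018]
```

```bash
python3 -m pendant '{"dp":[[0.003,-0.03,0],[0.008,-0.08,0],[0.013,-0.13,0],[0.018,-0.18,0],[0.023,-0.23,0],[0.026,-0.27,0],[0.0275,-0.289,0],[0.0275,-0.289,0]],"rotation":[[0,0,0],[0,0,0],[0,0,0],[0,0,0],[0,0,0],[0,0,0],[0,0,0],[0,0,0]]}' && python3 -m pendant '{"dp":[[0,0,0.03],[0,0,0.06],[0,0,0.075],[0,0,0.08],[0,0,0.0805],[0,0,0.0805]],"rotation":[[0,0,0],[0,0,0],[0,0,0],[0,0,0],[0,0,0],[0,0,0]]}'
```

```text
time: 4.7
tool_pos: [518.0, 300.0, 112.3]
tcp_rot: [3.141, 0.001, 0.119]
contact_force: [-0.9, -1.0, 0.4]
grip_width: 41.1
finger_force: 30.0
time: 5.45
tool_pos: [518.9, 299.7, 33.1]
tcp_rot: [-3.141, -0.002, 0.117]
contact_force: [0.1, -0.6, -0.3]
grip_width: 41.4
finger_force: 30.0
```

```bash
python3 -m pendant '{"dp":[[0,0,0.001],[0,0,0.001],[0,0,0.001]],"rotation":[[0,0,0],[0,0,0],[0,0,0]]}' && python3 -m pendant '{"dp":[[0,0,0],[0,0,0],[0,0,0]],"rotation":[[0,0,0],[0,0,0],[0,0,0]]}' 0.066 && python3 -m pendant '{"dp":[[0,0,-0.02],[0,0,-0.06],[0,0,-0.11],[0,0,-0.12],[0,0,-0.12]],"rotation":[[0,0,0],[0,0,0],[0,0,0],[0,0,0],[0,0,0]]}' && python3 -c "
from h import *
goto(533,-68,151,0.115);wrist('pics/w2.png')"
```

```text
time: 5.82
tool_pos: [518.9, 299.8, 32.0]
tcp_rot: [-3.141, -0.002, 0.117]
contact_force: [-0.9, -0.2, 5.9]
grip_width: 41.5
finger_force: 29.9
time: 6.2
tool_pos: [518.1, 299.4, 30.8]
tcp_rot: [3.141, 0.001, 0.117]
contact_force: [0.5, 0.4, -0.1]
grip_width: 64.2
finger_force: 0.0
time: 6.82
tool_pos: [518.3, 299.5, 151.4]
tcp_rot: [-3.141, -0.001, 0.117]
contact_force: [-0.1, -0.8, -0.5]
grip_width: 65.7
finger_force: 0.0
dp(m) [-2.830e-02  3.668e-01  3.000e-04] rotvec [-0.0001 -0.0007  0.0018]
```

View pics/w2.png

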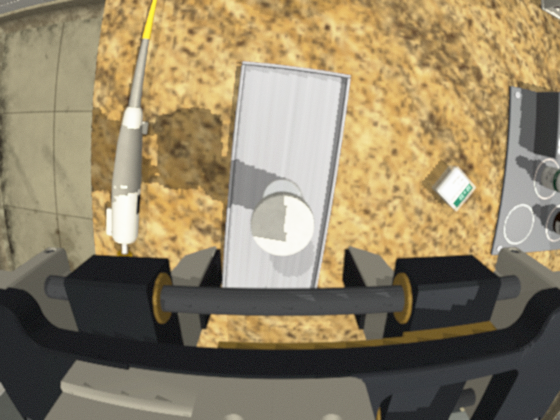

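The jar stands upright on the tray near (285,215), centred across it and released. Next is the amber bottle.

```bash
python3 -m pendant '{"dp":[[-0.003,0.03,0],[-0.007,0.09,0],[-0.012,0.15,0],[-0.016,0.21,0],[-0.02,0.27,0],[-0.025,0.32,0],[-0.0283,0.355,0],[-0.0283,0.3665,0]],"rotation":[[0,0,0],[0,0,0],[0,0,0],[0,0,0],[0,0,0],[0,0,0],[0,0,0],[0,0,0]]}' 0.052 && python3 -m pendant '{"dp":[[0,0,0],[0,0,0.03],[0,0,0.07],[0,0,0.1],[0,0,0.115],[0,0,0.1195],[0,0,0.1195],[0,0,0.1195]],"rotation":[[0,0,0],[0,0,0],[0,0,0],[0,0,0],[0,0,0],[0,0,0],[0,0,0],[0,0,0]]}'
```

```text
time: 7.88
tool_pos: [531.9, -69.4, 149.4]
tcp_rot: [-3.14, 0.003, 0.114]
contact_force: [-0.4, 0.2, 0.7]
grip_width: 51.6
finger_force: 0.0
time: 8.88
tool_pos: [533.7, -67.9, 32.8]
tcp_rot: [3.141, -0.002, 0.117]
contact_force: [0.0, -0.6, 0.7]
grip_width: 52.1
finger_force: 0.0
```

```bash
python3 -m pendant '{"dp":[[0,0,0],[0,0,0],[0,0,0],[0,0,0]],"rotation":[[0,0,0],[0,0,0],[0,0,0],[0,0,0]]}' 0.02 && python3 -m pendant '{"dp":[[0,0,-0.01],[0,0,-0.03],[0,0,-0.08],[0,0,-0.08]],"rotation":[[0,0,0],[0,0,0],[0,0,0],[0,0,0]]}' && python3 -c "
from h import *
goto(432,300,112,0.115);wrist('pics/w3.png')"
```

```text
time: 9.38
tool_pos: [533.2, -68.0, 32.0]
tcp_rot: [3.141, -0.001, 0.117]
contact_force: [0.3, -0.5, 2.4]
grip_width: 30.9
finger_force: 30.0
time: 9.88
tool_pos: [535.3, -68.3, 115.7]
tcp_rot: [3.139, -0.007, 0.117]
contact_force: [0.7, -0.4, -0.4]
grip_width: 31.4
finger_force: 30.0
dp(m) [-0.0596 -0.3778  0.0021] rotvec [ 0.0029 -0.0073  0.0018]
```

View pics/w3.png

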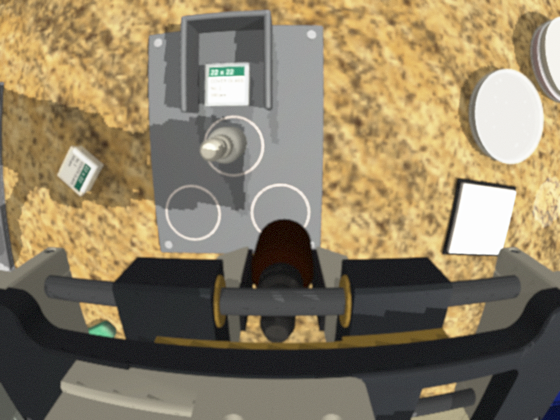

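The amber bottle is held upright at (282,260). All three circles are now visible, at (232,146), (192,213) and (280,211).

```bash
python3 -m pendant '{"dp":[[-0.005,-0.03,0],[-0.013,-0.08,0],[-0.022,-0.14,0],[-0.032,-0.2,0],[-0.041,-0.26,0],[-0.05,-0.32,0],[-0.056,-0.36,0],[-0.0585,-0.377,0]],"rotation":[[0,0,0],[0,0,0],[0,0,0],[0,0,0],[0,0,0],[0,0,0],[0,0,0],[0,0,0]]}' && python3 -m pendant '{"dp":[[0,0,0],[0,0,0.03],[0,0,0.06],[0,0,0.075],[0,0,0.08],[0,0,0.08],[0,0,0.08]],"rotation":[[0,0,0],[0,0,0],[0,0,0],[0,0,0],[0,0,0],[0,0,0],[0,0,0]]}'
python3 - <<'E'
from h import *
c=load("pics/w3.npz")
for uv in ((232,146),(192,213),(280,211)): print(castw(c,c,uv,4)[0].round(1))
print("box",castw(c,c,(226.5,84),22)[0].round(1))
E
```

```text
time: 10.92
tool_pos: [429.3, 301.3, 110.5]
tcp_rot: [3.141, 0.002, 0.119]
contact_force: [-0.6, 0.3, -0.0]
grip_width: 31.5
finger_force: 30.0
time: 11.8
tool_pos: [431.5, 300.0, 32.5]
tcp_rot: [-3.141, -0.002, 0.117]
contact_force: [-1.2, 0.2, -0.6]
grip_width: 31.1
finger_force: 30.0
[585.3 -20.6   4. ]
[522.8  10.7   4. ]
[533.7 -67.    4. ]
box [635.2 -13.8  22. ]
```

```bash
python3 -m pendant '{"dp":[[0,0,0.001],[0,0,0.0015],[0,0,0.0015]],"rotation":[[0,0,0],[0,0,0],[0,0,0]]}' && python3 -m pendant '{"dp":[[0,0,0],[0,0,0],[0,0,0]],"rotation":[[0,0,0],[0,0,0],[0,0,0]]}' 0.056 && python3 -m pendant '{"dp":[[0,0,-0.02],[0,0,-0.06],[0,0,-0.11],[0,0,-0.12],[0,0,-0.12]],"rotation":[[0,0,0],[0,0,0],[0,0,0],[0,0,0],[0,0,0]]}' && python3 -c "
from h import *
goto(586,-20.5,150,0.115)"
```

```text
time: 12.18
tool_pos: [431.4, 300.1, 30.9]
tcp_rot: [-3.141, -0.002, 0.117]
contact_force: [-0.5, -1.3, 5.4]
grip_width: 31.6
finger_force: 30.0
time: 12.55
tool_pos: [430.7, 299.8, 30.0]
tcp_rot: [3.141, 0.0, 0.117]
contact_force: [-0.6, 0.2, 0.2]
grip_width: 54.4
finger_force: 0.0
time: 13.18
tool_pos: [430.9, 299.9, 150.2]
tcp_rot: [-3.141, -0.001, 0.117]
contact_force: [0.6, -0.4, -0.0]
grip_width: 55.7
finger_force: 0.0
dp(m) [1.167e-01 3.362e-01 3.000e-04] rotvec [-0.0001 -0.0006  0.0018]
```

```bash
python3 -m pendant '{"dp":[[0.01,0.03,0],[0.03,0.085,0],[0.05,0.14,0],[0.07,0.2,0],[0.09,0.26,0],[0.105,0.305,0],[0.114,0.33,0],[0.1165,0.336,0]],"rotation":[[0,0,0],[0,0,0],[0,0,0],[0,0,0],[0,0,0],[0,0,0],[0,0,0],[0,0,0]]}' 0.046 && python3 -m pendant '{"dp":[[0,0,0],[0,0,0.03],[0,0,0.08],[0,0,0.11],[0,0,0.12],[0,0,0.1235],[0,0,0.1235],[0,0,0.1235]],"rotation":[[0,0,0],[0,0,0],[0,0,0],[0,0,0],[0,0,0],[0,0,0],[0,0,0],[0,0,0]]}' && python3 -m pendant '{"dp":[[0,0,0],[0,0,0],[0,0,0],[0,0,0]],"rotation":[[0,0,0],[0,0,0],[0,0,0],[0,0,0]]}' 0.015
```

```text
time: 14.18
tool_pos: [585.2, -21.7, 147.8]
tcp_rot: [-3.141, 0.004, 0.114]
contact_force: [0.5, 0.2, 0.0]
grip_width: 46.0
finger_force: 0.0
time: 15.18
tool_pos: [586.5, -20.3, 27.9]
tcp_rot: [3.141, -0.002, 0.117]
contact_force: [0.5, -0.1, 0.8]
grip_width: 46.0
finger_force: 0.0
time: 15.68
tool_pos: [585.9, -20.4, 26.9]
tcp_rot: [3.141, -0.0, 0.117]
contact_force: [-0.5, 0.7, 1.3]
grip_width: 24.9
finger_force: 30.0
```

```bash
python3 -m pendant '{"dp":[[0,0,-0.01],[0,0,-0.03],[0,0,-0.08],[0,0,-0.09],[0,0,-0.09]],"rotation":[[0,0,0],[0,0,0],[0,0,0],[0,0,0],[0,0,0]]}' && python3 -c "
from h import *
goto(602,300,116,0.115)"
```

```text
time: 16.3
tool_pos: [585.9, -20.3, 117.4]
tcp_rot: [3.141, -0.001, 0.117]
contact_force: [0.3, -0.2, -1.5]
grip_width: 25.5
finger_force: 30.0
dp(m) [ 0.0533 -0.3163  0.0013] rotvec [ 0.0005 -0.0013  0.0018]
```

```bash
python3 -m pendant '{"dp":[[0.005,-0.03,0],[0.013,-0.08,0],[0.023,-0.135,0],[0.032,-0.19,0],[0.042,-0.25,0],[0.05,-0.295,0],[0.053,-0.316,0],[0.053,-0.316,0]],"rotation":[[0,0,0],[0,0,0],[0,0,0],[0,0,0],[0,0,0],[0,0,0],[0,0,0],[0,0,0]]}' && python3 -m pendant '{"dp":[[0,0,0.03],[0,0,0.06],[0,0,0.08],[0,0,0.09],[0,0,0.091],[0,0,0.0915],[0,0,0.0915]],"rotation":[[0,0,0],[0,0,0],[0,0,0],[0,0,0],[0,0,0],[0,0,0],[0,0,0]]}'
```

```text
time: 17.3
tool_pos: [600.7, 300.3, 115.0]
tcp_rot: [3.141, 0.002, 0.119]
contact_force: [0.1, 0.1, -1.5]
grip_width: 25.5
finger_force: 30.0
time: 18.18
tool_pos: [602.0, 299.2, 25.7]
tcp_rot: [3.141, -0.001, 0.116]
contact_force: [0.7, -1.2, 0.6]
grip_width: 25.1
finger_force: 30.0
```

```bash
python3 -m pendant '{"dp":[[0,0,0.0005],[0,0,0.0005]],"rotation":[[0,0,0],[0,0,0]]}' && python3 -m pendant '{"dp":[[0,0,0],[0,0,0],[0,0,0]],"rotation":[[0,0,0],[0,0,0],[0,0,0]]}' 0.05 && python3 -m pendant '{"dp":[[0,0,-0.02],[0,0,-0.06],[0,0,-0.11],[0,0,-0.13],[0,0,-0.13]],"rotation":[[0,0,0],[0,0,0],[0,0,0],[0,0,0],[0,0,0]]}' && python3 - <<'E'
from h import *
c=vision.capture("top"); cv2.imwrite("pics/top1.png",c["pixels"][:,:,::-1]); np.savez("pics/top1.npz",**c)
goto(635,-14.5,150,0.115+np.pi/2)
goto(635,-14.5,150,0.115)
E
```

```text
time: 18.42
tool_pos: [602.1, 299.4, 25.6]
tcp_rot: [3.141, -0.001, 0.117]
contact_force: [-0.3, -2.6, 6.4]
grip_width: 24.9
finger_force: 30.1
time: 18.8
tool_pos: [601.3, 299.9, 24.3]
tcp_rot: [3.142, 0.001, 0.117]
contact_force: [1.1, 1.0, 0.9]
grip_width: 48.7
finger_force: 0.0
time: 19.42
tool_pos: [602.7, 300.2, 158.1]
tcp_rot: [-3.14, -0.006, 0.117]
contact_force: [0.4, -0.0, -0.6]
grip_width: 49.9
finger_force: 0.0
dp(m) [-0.0037  0.3161  0.0058] rotvec [ 1.200e-03 -1.900e-03 -1.569e+00]
dp(m) [-0.0037  0.3161  0.0058] rotvec [-0.0004 -0.002   0.0018]
```

View pics/top1.png

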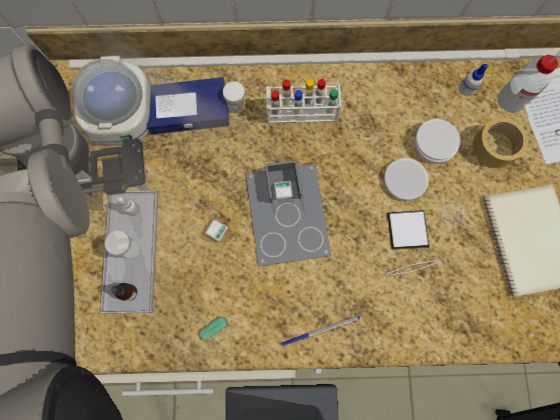

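The top view shows the white bottle at (127,207), the jar at (117,245) and the amber bottle at (125,291), all upright in the tray. The circles are empty and the box at (283,190) has not moved.

```bash
python3 -m pendant '{"dp":[[0,0.02,0],[-0.001,0.06,0],[-0.001,0.1,0],[-0.002,0.14,0],[-0.002,0.18,0],[-0.003,0.22,0.003],[-0.003,0.26,0.004],[-0.0037,0.295,0.005]],"rotation":[[0,0,-0.16],[0,0,-0.34],[0,0,-0.52],[0,0,-0.7],[0,0,-0.88],[0,0,-1.06],[0,0,-1.24],[0,0,-1.42]]}' 0.046 && python3 -c "
from h import *
goto(634.2,-14.2,130,0.115+np.pi/2)"
```

```text
time: 20.48
tool_pos: [631.4, 4.9, 147.9]
tcp_rot: [-3.138, -0.0, 1.542]
contact_force: [-0.2, 0.8, -0.1]
grip_width: 46.4
finger_force: 0.0
dp(m) [-0.019   0.0034  0.0179] rotvec [-0.0031 -0.0004 -0.1436]
```

```bash
python3 -m pendant '{"dp":[[-0.01,0.002,0.01],[-0.019,0.003,0.018],[-0.019,0.003,0.018],[-0.019,0.003,0.018]],"rotation":[[0,0,-0.08],[0,0,-0.144],[0,0,-0.144],[0,0,-0.144]]}' && python3 -c "
from h import *
wrist('pics/w4.png'); goto(634.2,-14.2,8,0.115+np.pi/2)"
```

```text
time: 20.98
tool_pos: [634.3, -12.4, 131.2]
tcp_rot: [-3.141, -0.0, 1.68]
contact_force: [0.5, 0.4, 0.4]
grip_width: 45.5
finger_force: 0.0
dp(m) [-0.0019 -0.0005  0.1236] rotvec [-0.0003 -0.0002 -0.0055]
```

View pics/w4.png

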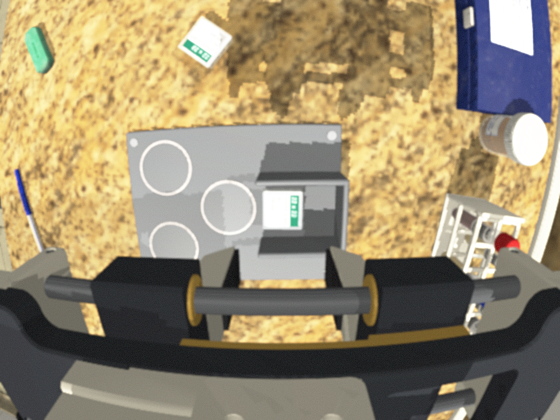

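The box lid spans about (263,190) to (304,231), square with the niche. The tube rack to the right needs a clearance check.

```bash
python3 - <<'E'
from h import *
c=load("pics/w4.npz")
k=castw(c,c,[(263,190),(303,189),(304,230),(263,231)],22)[:,:2]; print("box",k.mean(0).round(1),np.linalg.norm(k-np.roll(k,-1,0),axis=1).round(1))
s=np.load("stand.npz"); print(((k.mean(0)-s["t"])@s["R"]).round(1))
k=castw(c,c,[(345,250),(345,180)],44)[:,:2]; print("backwall in stand",((k-s["t"])@s["R"]).round(1).tolist())
t=load("pics/top0.npz"); print("rack",cast(t,[(268,122),(339,122)],0).round(0).tolist(),cast(t,[(268,88),(339,88)],70).round(0).tolist())
E
```

```text
box [636.1 -13.7] [33.8 36.7 36.  36.8]
[52.3  3.1]
backwall in stand [[103.5, -25.2], [100.5, 33.8]]
rack [[796.0, 14.0, 0.0], [792.0, -142.0, 0.0]] [[839.0, 12.0, 70.0], [836.0, -135.0, 70.0]]
```

```bash
python3 -m pendant '{"dp":[[-0.0015,0.0005,0.03],[-0.0015,0.0005,0.07],[-0.0015,0.0005,0.1],[-0.0015,0.0005,0.112],[-0.0015,0.0005,0.12],[-0.0015,0.0005,0.1235],[-0.0015,0.0005,0.1235],[-0.0015,0.0005,0.1235]],"rotation":[[0,0,0],[0,0,0],[0,0,0],[0,0,0],[0,0,0],[0,0,0],[0,0,0],[0,0,0]]}' && python3 -m pendant '{"dp":[[0,0,0],[0,0,0],[0,0,0],[0,0,0]],"rotation":[[0,0,0],[0,0,0],[0,0,0],[0,0,0]]}' 0.02
```

```text
time: 22.02
tool_pos: [635.8, -14.3, 9.0]
tcp_rot: [3.14, 0.0, 1.681]
contact_force: [-0.4, -0.0, 0.6]
grip_width: 46.3
finger_force: 0.0
time: 22.52
tool_pos: [635.4, -14.3, 8.5]
tcp_rot: [3.141, 0.0, 1.681]
contact_force: [0.1, 0.6, 2.3]
grip_width: 33.4
finger_force: 30.0
```

```bash
python3 -m pendant '{"dp":[[0,0,-0.01],[0,0,-0.03],[0,0,-0.07],[0,0,-0.085],[0,0,-0.085]],"rotation":[[0,0,0],[0,0,0],[0,0,0],[0,0,0],[0,0,0]]}' && python3 - <<'E'
from h import *
goto(546.5,-268.6,93,1.681)
t=load("pics/top0.npz"); m=(t["pixels"].min(2)>170).astype(np.uint8); n,l,st,ce=cv2.connectedComponentsWithStats(m); i=l[230,408]
k=cv2.findContours((l==i).astype(np.uint8),cv2.RETR_EXTERNAL,cv2.CHAIN_APPROX_NONE)[0][0]; print(cv2.minAreaRect(cast(t,k.reshape(-1,2),8)[:,:2].astype(np.float32)))
E
```

```text
time: 23.15
tool_pos: [635.8, -14.3, 94.1]
tcp_rot: [3.139, 0.001, 1.681]
contact_force: [-0.4, -0.7, -0.7]
grip_width: 33.2
finger_force: 30.0
dp(m) [-0.243  -0.1167  0.001 ] rotvec [ 0.0021  0.0006 -0.0002]
((546.7628784179688, -269.9088439941406), (68.79940795898438, 68.57923126220703), 2.1541759967803955)
```

```bash
python3 -m pendant '{"dp":[[-0.025,-0.012,0],[-0.07,-0.034,0],[-0.115,-0.055,0],[-0.16,-0.077,0],[-0.2,-0.096,0],[-0.23,-0.11,0],[-0.244,-0.1165,0],[-0.244,-0.1165,0]],"rotation":[[0,0,0],[0,0,0],[0,0,0],[0,0,0],[0,0,0],[0,0,0],[0,0,0],[0,0,0]]}' && python3 -m pendant '{"dp":[[0,0,0],[0,0,0.03],[0,0,0.06],[0,0,0.075],[0,0,0.079],[0,0,0.08],[0,0,0.08]],"rotation":[[0,0,0],[0,0,0],[0,0,0],[0,0,0],[0,0,0],[0,0,0],[0,0,0]]}'
```

```text
time: 24.15
tool_pos: [545.8, -269.6, 92.2]
tcp_rot: [-3.14, -0.001, 1.679]
contact_force: [0.1, -0.3, -0.3]
grip_width: 33.2
finger_force: 30.0
time: 25.02
tool_pos: [546.9, -269.8, 14.2]
tcp_rot: [3.14, 0.001, 1.681]
contact_force: [0.2, -1.4, -0.4]
grip_width: 33.1
finger_force: 30.0
```

```bash
python3 -m pendant '{"dp":[[0,0,0.001],[0,0,0.0018],[0,0,0.0018]],"rotation":[[0,0,0],[0,0,0],[0,0,0]]}' && python3 -m pendant '{"dp":[[0,0,0],[0,0,0],[0,0,0]],"rotation":[[0,0,0],[0,0,0],[0,0,0]]}' 0.052 && python3 -m pendant '{"dp":[[0,0,-0.02],[0,0,-0.06],[0,0,-0.11],[0,0,-0.13],[0,0,-0.13]],"rotation":[[0,0,0],[0,0,0],[0,0,0],[0,0,0],[0,0,0]]}' && python3 - <<'E'
from h import *
wrist("pics/w5.png"); goto(602,300,150,0.115)
E
```

```text
time: 25.4
tool_pos: [546.6, -269.8, 12.5]
tcp_rot: [3.141, 0.001, 1.681]
contact_force: [-1.8, 0.5, 5.5]
grip_width: 33.4
finger_force: 30.0
time: 25.78
tool_pos: [546.2, -269.5, 11.3]
tcp_rot: [-3.141, -0.0, 1.681]
contact_force: [0.2, 0.9, 1.5]
grip_width: 51.4
finger_force: 0.0
time: 26.4
tool_pos: [547.0, -270.0, 143.1]
tcp_rot: [3.139, 0.002, 1.681]
contact_force: [0.1, 1.7, -0.6]
grip_width: 51.9
finger_force: 0.0
dp(m) [ 0.56    0.118  -0.0088] rotvec [6.0000e-04 0.0000e+00 1.5658e+00]
```

View pics/w5.png

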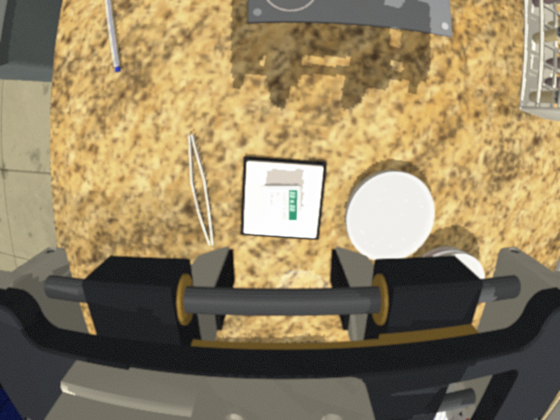

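The box sits flat in the middle of the tile, around (284,200). Now I'll return the white bottle.

```bash
python3 -m pendant '{"dp":[[0.03,0.006,-0.002],[0.08,0.017,-0.006],[0.135,0.029,-0.009],[0.19,0.04,-0.009],[0.245,0.051,-0.009],[0.3,0.063,-0.009],[0.355,0.075,-0.009],[0.41,0.086,-0.009]],"rotation":[[0,0,0.15],[0,0,0.32],[0,0,0.49],[0,0,0.66],[0,0,0.83],[0,0,1.0],[0,0,1.17],[0,0,1.34]]}' 0.052 && python3 -c "
from h import *
goto(601.8,299.9,150,0.115)"
```

```text
time: 27.45
tool_pos: [585.9, 149.1, 148.2]
tcp_rot: [-3.141, 0.003, 0.335]
contact_force: [0.3, -0.4, 0.3]
grip_width: 51.9
finger_force: 0.0
dp(m) [ 0.0646 -0.1372 -0.0019] rotvec [-2.000e-04  3.300e-03  2.201e-01]
```

```bash
python3 -m pendant '{"dp":[[0.02,-0.042,0],[0.042,-0.09,0],[0.06,-0.127,0],[0.0645,-0.137,0],[0.0645,-0.137,0],[0.0645,-0.137,0]],"rotation":[[0,0,0.1],[0,0,0.22],[0,0,0.22],[0,0,0.22],[0,0,0.22],[0,0,0.22]]}' && python3 -c "
from h import *
goto(601.8,299.9,25.5,0.117)"
```

```text
time: 28.2
tool_pos: [601.7, 296.5, 149.7]
tcp_rot: [3.141, 0.001, 0.119]
contact_force: [-1.1, -0.4, 1.1]
grip_width: 52.1
finger_force: 0.0
dp(m) [ 0.0007 -0.0034  0.1242] rotvec [0.0008 0.0013 0.0025]
```

```bash
python3 -m pendant '{"dp":[[0.0005,-0.0035,0.02],[0.0005,-0.0035,0.06],[0.0005,-0.0035,0.1],[0.0005,-0.0035,0.115],[0.0005,-0.0035,0.122],[0.0005,-0.0035,0.124],[0.0005,-0.0035,0.124]],"rotation":[[0,0,0],[0,0,0],[0,0,0],[0,0,0],[0,0,0],[0,0,0],[0,0,0]]}' && python3 -m pendant '{"dp":[[0,0,0],[0,0,0],[0,0,0],[0,0,0]],"rotation":[[0,0,0],[0,0,0],[0,0,0],[0,0,0]]}' 0.015 && python3 -m pendant '{"dp":[[0,0,-0.01],[0,0,-0.03],[0,0,-0.08],[0,0,-0.09],[0,0,-0.09]],"rotation":[[0,0,0],[0,0,0],[0,0,0],[0,0,0],[0,0,0]]}' && python3 -c "
from h import *
goto(585,-21.8,116,0.115)"
```

```text
time: 29.08
tool_pos: [602.6, 301.8, 27.7]
tcp_rot: [-3.141, -0.002, 0.121]
contact_force: [-0.3, 0.6, -0.2]
grip_width: 51.7
finger_force: 0.0
time: 29.58
tool_pos: [602.0, 301.7, 26.6]
tcp_rot: [3.142, -0.0, 0.121]
contact_force: [-0.1, -0.4, 0.6]
grip_width: 25.1
finger_force: 29.9
time: 30.2
tool_pos: [602.0, 301.8, 117.2]
tcp_rot: [-3.141, -0.001, 0.121]
contact_force: [-0.1, 1.4, -0.7]
grip_width: 25.3
finger_force: 29.9
dp(m) [-0.0559  0.3192  0.0011] rotvec [-0.0003 -0.0015  0.0058]
```

```bash
python3 -m pendant '{"dp":[[-0.005,0.03,0],[-0.014,0.08,0],[-0.024,0.135,0],[-0.034,0.19,0],[-0.044,0.25,0],[-0.052,0.297,0],[-0.056,0.319,0],[-0.056,0.319,0]],"rotation":[[0,0,0],[0,0,0],[0,0,0],[0,0,0],[0,0,0],[0,0,0],[0,0,0],[0,0,0]]}' && python3 -m pendant '{"dp":[[0,0,0],[0,0,0.03],[0,0,0.06],[0,0,0.08],[0,0,0.086],[0,0,0.088],[0,0,0.088]],"rotation":[[0,0,0],[0,0,0],[0,0,0],[0,0,0],[0,0,0],[0,0,0],[0,0,0]]}'
```

```text
time: 31.2
tool_pos: [583.6, -23.3, 114.7]
tcp_rot: [-3.141, 0.003, 0.118]
contact_force: [0.1, 0.2, -0.5]
grip_width: 25.2
finger_force: 29.9
time: 32.08
tool_pos: [585.1, -21.5, 29.1]
tcp_rot: [3.141, -0.001, 0.121]
contact_force: [-0.7, 0.9, -0.9]
grip_width: 25.7
finger_force: 29.9
```

```bash
python3 -m pendant '{"dp":[[0,0,0.001],[0,0,0.0015],[0,0,0.0015]],"rotation":[[0,0,0],[0,0,0],[0,0,0]]}' && python3 -m pendant '{"dp":[[0,0,0],[0,0,0],[0,0,0]],"rotation":[[0,0,0],[0,0,0],[0,0,0]]}' 0.05 && python3 -m pendant '{"dp":[[0,0,-0.02],[0,0,-0.06],[0,0,-0.11],[0,0,-0.12],[0,0,-0.12]],"rotation":[[0,0,0],[0,0,0],[0,0,0],[0,0,0],[0,0,0]]}' && python3 -c "
from h import *
goto(431,300,150,0.117)"
```

```text
time: 32.45
tool_pos: [585.1, -21.9, 27.5]
tcp_rot: [3.141, -0.001, 0.121]
contact_force: [0.1, 0.2, 2.4]
grip_width: 25.5
finger_force: 29.9
time: 32.83
tool_pos: [584.5, -21.8, 26.7]
tcp_rot: [3.142, 0.0, 0.121]
contact_force: [0.1, 0.4, 0.5]
grip_width: 48.7
finger_force: 0.0
time: 33.45
tool_pos: [584.7, -21.8, 147.2]
tcp_rot: [3.141, -0.001, 0.121]
contact_force: [-0.0, -0.4, -1.0]
grip_width: 49.5
finger_force: 0.0
dp(m) [-0.1138 -0.338  -0.003 ] rotvec [ 0.0003 -0.0009  0.0038]
```

```bash
python3 -m pendant '{"dp":[[-0.01,-0.03,-0.003],[-0.028,-0.085,-0.003],[-0.047,-0.14,-0.003],[-0.067,-0.2,-0.003],[-0.087,-0.26,-0.003],[-0.102,-0.305,-0.003],[-0.111,-0.33,-0.003],[-0.1138,-0.338,-0.003]],"rotation":[[0,0,0.003],[0,0,0.003],[0,0,0.003],[0,0,0.003],[0,0,0.003],[0,0,0.003],[0,0,0.003],[0,0,0.003]]}' 0.056 && python3 -m pendant '{"dp":[[0,0,0],[0,0,0.03],[0,0,0.07],[0,0,0.1],[0,0,0.115],[0,0,0.119],[0,0,0.119],[0,0,0.119]],"rotation":[[0,0,0],[0,0,0],[0,0,0],[0,0,0],[0,0,0],[0,0,0],[0,0,0],[0,0,0]]}'
```

```text
time: 34.45
tool_pos: [429.3, 300.8, 148.1]
tcp_rot: [3.14, 0.003, 0.12]
contact_force: [0.8, 0.2, 0.3]
grip_width: 55.8
finger_force: 0.0
time: 35.45
tool_pos: [431.7, 300.3, 31.9]
tcp_rot: [-3.141, -0.002, 0.118]
contact_force: [-0.4, 0.2, 0.3]
grip_width: 56.0
finger_force: 0.0
```

```bash
python3 -m pendant '{"dp":[[0,0,0],[0,0,0],[0,0,0],[0,0,0]],"rotation":[[0,0,0],[0,0,0],[0,0,0],[0,0,0]]}' 0.02 && python3 -m pendant '{"dp":[[0,0,-0.01],[0,0,-0.03],[0,0,-0.08],[0,0,-0.09],[0,0,-0.09]],"rotation":[[0,0,0],[0,0,0],[0,0,0],[0,0,0],[0,0,0]]}' && python3 -c "
from h import *
goto(532,-68.2,120,0.117)"
```

```text
time: 35.95
tool_pos: [431.1, 300.1, 31.0]
tcp_rot: [-3.142, -0.0, 0.118]
contact_force: [0.8, -0.3, 2.0]
grip_width: 31.5
finger_force: 30.0
time: 36.58
tool_pos: [431.1, 300.1, 121.6]
tcp_rot: [-3.141, -0.001, 0.118]
contact_force: [-0.5, 0.6, -1.0]
grip_width: 31.1
finger_force: 30.0
dp(m) [0.0569 0.3777 0.0015] rotvec [-0.0005 -0.0015  0.0008]
```

```bash
python3 -m pendant '{"dp":[[0.005,0.03,0],[0.012,0.08,0],[0.021,0.14,0],[0.03,0.2,0],[0.039,0.26,0],[0.048,0.32,0],[0.054,0.36,0],[0.057,0.3777,0]],"rotation":[[0,0,0],[0,0,0],[0,0,0],[0,0,0],[0,0,0],[0,0,0],[0,0,0],[0,0,0]]}' && python3 -m pendant '{"dp":[[0,0,0],[0,0,0.03],[0,0,0.06],[0,0,0.08],[0,0,0.086],[0,0,0.088],[0,0,0.088]],"rotation":[[0,0,0],[0,0,0],[0,0,0],[0,0,0],[0,0,0],[0,0,0],[0,0,0]]}'
```

```text
time: 37.58
tool_pos: [531.4, -70.2, 119.2]
tcp_rot: [-3.141, 0.003, 0.115]
contact_force: [0.0, 0.4, -0.3]
grip_width: 31.4
finger_force: 30.0
time: 38.45
tool_pos: [532.4, -68.0, 33.6]
tcp_rot: [3.141, -0.001, 0.118]
contact_force: [0.5, -0.0, -0.2]
grip_width: 31.4
finger_force: 30.0
```

```bash
python3 -m pendant '{"dp":[[0,0,0.001],[0,0,0.0015],[0,0,0.0015]],"rotation":[[0,0,0],[0,0,0],[0,0,0]]}' && python3 -m pendant '{"dp":[[0,0,0],[0,0,0],[0,0,0]],"rotation":[[0,0,0],[0,0,0],[0,0,0]]}' 0.052 && python3 -m pendant '{"dp":[[0,0,-0.02],[0,0,-0.06],[0,0,-0.11],[0,0,-0.12],[0,0,-0.12]],"rotation":[[0,0,0],[0,0,0],[0,0,0],[0,0,0],[0,0,0]]}' && python3 -c "
from h import *
goto(518.2,299.6,152,0.117)"
```

```text
time: 38.83
tool_pos: [532.4, -68.5, 32.0]
tcp_rot: [3.141, -0.001, 0.118]
contact_force: [0.2, 0.3, 3.0]
grip_width: 31.3
finger_force: 30.0
time: 39.2
tool_pos: [531.8, -68.3, 31.2]
tcp_rot: [-3.142, 0.0, 0.118]
contact_force: [0.2, 0.6, 0.2]
grip_width: 51.3
finger_force: 0.0
time: 39.83
tool_pos: [532.0, -68.3, 151.5]
tcp_rot: [3.141, -0.001, 0.118]
contact_force: [-0.2, -0.5, -0.9]
grip_width: 52.0
finger_force: 0.0
dp(m) [ 0.0296 -0.367  -0.0006] rotvec [ 0.0003 -0.0006  0.0008]
```

Now the jar, with TCP at z 32.

```bash
python3 -m pendant '{"dp":[[0.003,-0.03,0],[0.007,-0.09,0],[0.012,-0.15,0],[0.017,-0.21,0],[0.022,-0.27,0],[0.026,-0.32,0],[0.029,-0.355,0],[0.0296,-0.367,0]],"rotation":[[0,0,0],[0,0,0],[0,0,0],[0,0,0],[0,0,0],[0,0,0],[0,0,0],[0,0,0]]}' 0.066 && python3 -m pendant '{"dp":[[0,0,0],[0,0,0.03],[0,0,0.07],[0,0,0.1],[0,0,0.115],[0,0,0.12],[0,0,0.12],[0,0,0.12]],"rotation":[[0,0,0],[0,0,0],[0,0,0],[0,0,0],[0,0,0],[0,0,0],[0,0,0],[0,0,0]]}' && python3 -m pendant '{"dp":[[0,0,0],[0,0,0],[0,0,0],[0,0,0]],"rotation":[[0,0,0],[0,0,0],[0,0,0],[0,0,0]]}' 0.03
```

```text
time: 40.83
tool_pos: [516.8, 301.1, 148.9]
tcp_rot: [3.141, 0.004, 0.12]
contact_force: [0.0, -0.6, 0.9]
grip_width: 66.1
finger_force: 0.0
time: 41.82
tool_pos: [519.0, 299.8, 32.6]
tcp_rot: [-3.141, -0.002, 0.118]
contact_force: [0.9, 0.4, 0.6]
grip_width: 66.3
finger_force: 0.0
time: 42.32
tool_pos: [518.3, 299.7, 31.6]
tcp_rot: [-3.142, -0.0, 0.118]
contact_force: [-0.4, 0.0, 1.9]
grip_width: 41.3
finger_force: 30.0
```

```bash
python3 -m pendant '{"dp":[[0,0,-0.01],[0,0,-0.03],[0,0,-0.08],[0,0,-0.09],[0,0,-0.09]],"rotation":[[0,0,0],[0,0,0],[0,0,0],[0,0,0],[0,0,0]]}' && python3 -c "
from h import *
goto(522.8,9.6,120,0.117)"
```

```text
time: 42.95
tool_pos: [518.4, 299.7, 122.1]
tcp_rot: [-3.141, -0.001, 0.118]
contact_force: [0.1, -0.2, -1.0]
grip_width: 41.2
finger_force: 30.0
dp(m) [-0.0297  0.2886  0.002 ] rotvec [-0.0004 -0.0015  0.0008]
```

```bash
python3 -m pendant '{"dp":[[-0.003,0.03,0],[-0.008,0.08,0],[-0.013,0.13,0],[-0.019,0.18,0],[-0.024,0.23,0],[-0.028,0.27,0],[-0.0297,0.2885,0],[-0.0297,0.2885,0]],"rotation":[[0,0,0],[0,0,0],[0,0,0],[0,0,0],[0,0,0],[0,0,0],[0,0,0],[0,0,0]]}' && python3 -m pendant '{"dp":[[0,0,0],[0,0,0.03],[0,0,0.06],[0,0,0.08],[0,0,0.087],[0,0,0.089],[0,0,0.089]],"rotation":[[0,0,0],[0,0,0],[0,0,0],[0,0,0],[0,0,0],[0,0,0],[0,0,0]]}'
```

```text
time: 43.95
tool_pos: [522.2, 9.1, 120.5]
tcp_rot: [-3.141, 0.002, 0.116]
contact_force: [-0.7, -0.7, -0.6]
grip_width: 41.1
finger_force: 30.0
time: 44.82
tool_pos: [523.2, 10.0, 33.1]
tcp_rot: [3.141, -0.001, 0.119]
contact_force: [-0.4, -0.7, -0.5]
grip_width: 41.5
finger_force: 30.0
```

```bash
python3 -m pendant '{"dp":[[0,0,0.0008],[0,0,0.0008]],"rotation":[[0,0,0],[0,0,0]]}' && python3 -m pendant '{"dp":[[0,0,0],[0,0,0],[0,0,0]],"rotation":[[0,0,0],[0,0,0],[0,0,0]]}' 0.062 && python3 -m pendant '{"dp":[[0,0,-0.02],[0,0,-0.06],[0,0,-0.11],[0,0,-0.15],[0,0,-0.16]],"rotation":[[0,0,0],[0,0,0],[0,0,0],[0,0,0],[0,0,0]]}' && python3 -m pendant '{"dp":[[-0.02,-0.04,0],[-0.04,-0.09,0],[-0.06,-0.14,0],[-0.07,-0.19,0],[-0.08,-0.24,0],[-0.09,-0.26,0],[-0.09,-0.26,0],[-0.09,-0.26,0]],"rotation":[[0,0,0],[0,0,0],[0,0,0],[0,0,0],[0,0,0],[0,0,0],[0,0,0],[0,0,0]]}' && python3 - <<'E'
from h import *
c=vision.capture("top"); np.savez("pics/top2.npz",**c); im=c["pixels"][:,:,::-1]
a=cv2.resize(im[152:272,240:340],None,fx=4,fy=4,interpolation=cv2.INTER_CUBIC); b=cv2.resize(im[200:260,380:440],(300,480),interpolation=cv2.INTER_CUBIC)
b=cv2.resize(im[200:260,380:440],(320,320),interpolation=cv2.INTER_CUBIC); b=cv2.copyMakeBorder(b,0,160,0,0,cv2.BORDER_CONSTANT)
cv2.imwrite("pics/end.png",np.hstack([a,b]))
E
```

```text
time: 45.08
tool_pos: [523.4, 9.6, 32.5]
tcp_rot: [3.141, -0.002, 0.118]
contact_force: [0.5, 1.1, 5.4]
grip_width: 41.2
finger_force: 29.9
time: 45.45
tool_pos: [522.5, 9.5, 31.4]
tcp_rot: [3.142, 0.0, 0.118]
contact_force: [0.1, 0.2, -0.1]
grip_width: 61.3
finger_force: 0.0
time: 46.08
tool_pos: [523.8, 9.4, 194.2]
tcp_rot: [3.14, -0.005, 0.118]
contact_force: [-0.0, 0.2, -0.0]
grip_width: 62.2
finger_force: 0.0
time: 47.08
tool_pos: [402.7, 256.6, 190.9]
tcp_rot: [3.141, 0.001, 0.118]
contact_force: [0.6, 0.2, 0.2]
grip_width: 61.8
finger_force: 0.0
```

View pics/end.png

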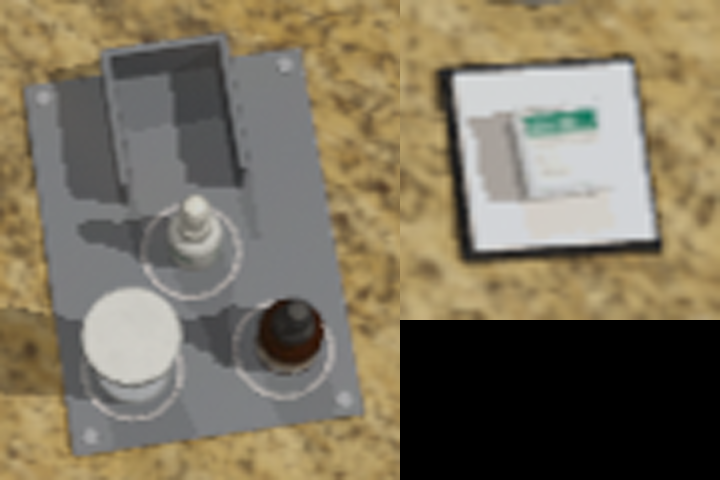

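The final view shows the white bottle, jar and amber bottle upright in their circles. The box is flat in the middle of the tile, and the arm is clear of everything.

```bash
python3 -c "
from plant import workorder
print(workorder.close_job())"
```

```text
the job is handed in; nothing more can be done
None
```

The job is handed in, though close_job returned no verdict: the box sits flat mid-tile, the jar and both bottles stand upright in their original circles, nothing was knocked over, and it took about 47 s of the 128 s allowed.

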